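# Weigh the dropper bottle under the draught shield

## Robot

A 6-joint arm with a two-finger parallel gripper is mounted at the origin on a cart in front of the work surface, level with it; the furniture and walls round the work are solid. World frame = base frame: x ahead of the robot, y to its left, z up, the work surface at z = 0. Lengths are in m, angles in rad, forces in N, time in s.
With the tool pointing down it reaches from about 0.375 to 0.9 m from the base axis. Payload 3.1 kg.
Tool frame: the origin (TCP) lies between the finger pads; the fingertips stand 17 mm ahead of it and the grasp point (between the pads) lies 2 mm behind it (robot.nose_length is the distance from the TCP to the fingertips, in m); z points along the fingers, y is the line along which they close (so a half turn about z gives the same grasp; the last joint's range is limited). The gripper opens to 87 mm and grips with 3 to 60 N. Pads are 19 mm wide; open, the fingers measure 117 mm over their backs; the gripper's body (75 mm by 190 mm) begins 51 mm behind the grasp point.
Start: joints at [-1.306, 0.527, 1.433, -0, 1.181, -0.178], TCP at [0.268, -0.564, 0.24] pointing down, gripper open.
Joint ranges: [-3.08, 3.08], [-0.75, 2.2], [0.22, 2.44], [-1.43, 4.57], [0, 2.65], [-2.85, 2.85]. Speed limits (rad/s): [2.79, 2.79, 3.14, 3.14, 3.14, 3.14].

## Interface

Orientations are given as a unit quaternion [x, y, z, w].
In Python, from rig import robot, cams gives the robot as it stands.
- The arm moves only by the shell command python3 -m pendant 'ROWS' [FORCE]. ROWS is JSON, a list of rows, each an object with "jaw": the opening, from 0 (shut) to 1 (fully open); "linear": the shift along the tool's x, y, z in cm, a list of three; "twist": the turn about the tool's z in degrees. A call has 1 to 12 rows; each row shifts and turns the commanded pose from where the row before left it, along the tool's axes as they then stand; what a row does not reach is not made up. A row lasts 1/12 s, in which the tool goes at most 41.7 mm and 7.16 degrees, less where a joint would pass 70% of its speed; a pose out of reach is approached as far as the arm can. A call is refused whole if a number of a shift passes 4.17 or a number of a turn 7.16, either way. A call with a gripper value outside its range is refused whole. The fingers move at their own pace and stop on an object; FORCE is the grip in N (left out, the last holds). Time passes only in rows, so rows that do not move let the fingers close. It gives the time, the measured TCP pose, the force, the opening and the grip force at its end, in the units of the state.
- robot.get_obs(): the state, without advancing time (a new reading comes with each control period).
- cams.camera(name): name is "side" or "top" or "wrist"; returns a dict with "color" (400x640x3 uint8, blue, green, red), "depth" (400x640 float32, m along the optical axis (not along the pixel's ray), 0 where there is no reading), "fov_y" (degrees; the focal length in pixels is half the picture's height over the tangent of half this angle, whatever the lens; pixels are square), "cx", "cy" (the principal point, pixels), "view" (4x4, takes a point from world to camera coordinates). Camera axes: x right, y down, z forward; pixel columns grow to the right and rows downward; lengths in m; the calibration is good to about 2 mm. The wrist camera is an equidistant fisheye: a pixel r from the principal point sees the ray r / f radians off the axis. A picture is of the moment at which its call begins.
- robot.hand_in(): hands the job in; it is judged then, once.
The state is a dict: "time": time; "q": joint angles; "joint_velocities": joint speeds; "joint_torque": joint torques, N m; "position": TCP position; "tool_rot": TCP orientation; "ft_force": force on the tool from outside, world axes, zero at the start; "moment": the same for the moment, N m; "grip_width": finger opening in m; "grip_force": force on a finger pad.
Only numpy, scipy, OpenCV 4.12 (cv2) and the standard library are available. Lean on these libraries where they do the work, as an engineer would, in place of code of your own. Each camera call takes 0.05 s, during which the arm holds its last target. There are 200 camera calls.

## Task

Weigh the small dark dropper bottle on the precision balance: swing the balance's glass lid up by its blue bail handle, over past vertical and gently down onto its rear stop, without letting it drop. Set the bottle gently upright in the middle of the round pan, then swing the lid back over and lower it gently until it is fully shut above the bottle. Leave the other glassware and jars where they stand.

Things in the scene. Friction and masses are not known exactly. Their poses are not given: they have to be found in the camera images.
- balance: Precision balance, fixed, turned up to 0.45 rad about z: white housing 263 mm deep (x), 225 mm wide (y), sloping display panel on its -x side, towards the robot (at most 50 mm high, 65 to 168 mm in front of the origin), glass draught shield over the pan. Origin on the bench under the pan's centre; x points to the rear, y left, z up.
- pan (a point): Centre of the upper face of the round steel pan, 90 mm in diameter, 55 mm above the bench; axes as the balance.
- shield_rim (a point): Centre of the open top of the rectangular glass shield, over the pan's centre, 145 mm above the bench and 90 mm above the pan; axes as the balance. Inside, the shield measures 116 mm (x) by 198 mm (y), straight down to the housing; glass walls 3 mm, aluminium rails and corner posts 8 mm. It is open at the top only, when the lid is open.
- lid (a joint): Angle of the shield's lid, rad: 0 shut (level on the rim), 1.57 upright, 1.85 open, leaning back on its rear stop. A framed glass flap of about 0.4 kg, 125 mm from hinge to front edge, 214 mm wide, 6 mm thick. Its hinge runs almost freely: below about 1.57 it falls shut, above that it falls back on the stop; it rests still at both ends.
- lid_hinge (a point): Middle of the hinge axis, on the rear rim of the shield, 62.5 mm behind the pan's centre and 152 mm above the bench; the axis runs along y of the balance.
- lid_handle (a point): Middle of the lid's blue bail handle: round bar 12 mm thick, 92 mm straight, parallel to the hinge, 168 mm from it in the lid's plane, on two legs 110 mm apart, 43 mm beyond the lid's edge. Fingers pointing down close on it from before and behind, and it turns between them. At lid angle a it is 168*cos(a) mm in front of and 168*sin(a) mm above the hinge.
- dropper_bottle: Dropper bottle to be weighed: black round body with a grey screw cap and pointed tip, 33 mm in diameter, 82 mm high, loose on the bench to the left of the balance; origin at the centre of its underside, z up along the bottle. On the pan its tip stays about 9 mm below the shut lid.
- beaker: Bystander: small clear beaker with a spout, 57 x 63 mm, 70 mm high, standing near the bottle (the two may have changed places); origin at the centre of its underside.
- red_lid_jar: Bystander: clear jar with a red screw lid, 66 mm in diameter, 92 mm high, left of and behind the balance; origin at the centre of its underside.
- red_cap_bottle: Bystander: white bottle with a red cap and a label, 56 mm in diameter, 116 mm high, to the right of the balance; origin at the centre of its underside.
Not all that is in view belongs to the job. Of the things shaped like the dropper_bottle, the black one is meant.

How it is judged:
On the way, in this order (a step that is already met when the one before it is completed fails the run):
1. the lid rests fully open on its rear stop (value of joint lid above 1.8 rad and velocity of joint lid between -0.1 and 0.1 rad/s), for 0.2 s.
2. the bottle stands upright and released in the middle of the pan, the lid still open (horizontal distance between dropper_bottle and pan below 0.02 m and z of dropper_bottle in the frame of pan below 0.005 m and angle between dropper_bottle's own z axis and vertical below 0.1 rad and contact force between the fingers and dropper_bottle below 0.1 N and value of joint lid above 1.57 rad), for 0.2 s.
At the end, for the whole second after the job is handed in: The lid is fully shut (below 0.03 rad), and under it the dropper bottle stands still and upright (within 0.1 rad) on the pan, its axis within 20 mm of the pan's centre (value of joint lid below 0.03 rad and horizontal distance between dropper_bottle and pan below 0.02 m and z of dropper_bottle in the frame of pan between -0.005 and 0.005 m and angle between dropper_bottle's own z axis and vertical below 0.1 rad and linear speed of dropper_bottle below 0.02 m/s); the robot touches nothing.
It fails at once if the lid is dropped or slammed onto its rear stop (opening faster than 1.7 rad/s beyond 1.7 rad) (value of joint lid above 1.7 rad and velocity of joint lid above 1.7 rad/s).
It fails at once if the lid is dropped or slammed shut (closing faster than 2.5 rad/s below 0.3 rad) (value of joint lid below 0.3 rad and velocity of joint lid below -2.5 rad/s).
It fails at once if the bottle is dropped or banged onto the pan (faster than 0.35 m/s within 15 mm of it) (horizontal distance between dropper_bottle and pan below 0.045 m and z of dropper_bottle in the frame of pan below 0.015 m and linear speed of dropper_bottle above 0.35 m/s).
It fails at once if the beaker, the red-lidded jar or the red-capped bottle is moved by more than 20 mm (distance of any of beaker, red_lid_jar, red_cap_bottle from where it was at the start of the episode above 0.02 m).
It also fails if it takes over 72 s, if anything falls off the work surface, if the arm or the gripper's body presses on something with over 40 N, if the wrist force passes 120 N, or if a joint passes its speed limit or range.

## Working session

There is one attempt and no reset: what is moved stays moved. The work goes in short steps, Python scripts to look and compute and a shell command to move; the robot and the scene stay as the last step left them, time stands still between calls to the robot, and variables do not carry over. Pictures are saved under pics/ and viewed, at most 10 in all, crops included, and the job is handed in when it is done.

```bash
ls; mkdir -p pics; cat > h.py <<'E'
import numpy as np, cv2
from rig import robot, cams
def snap(n,save=None):
    c=cams.camera(n)
    if save: cv2.imwrite('pics/'+save,c['color'])
    return c
def pt(c,u,v,z=None):
    "pixel -> world by depth, or on plane z"
    f=200/np.tan(np.radians(c['fov_y'])/2); T=np.linalg.inv(c['view'])
    d=np.array([(u-c['cx'])/f,(v-c['cy'])/f,1.])
    if z is None: return (T@np.r_[d*c['depth'][int(v),int(u)],1])[:3]
    o=T[:3,3]; r=T[:3,:3]@d
    return o+r*(z-o[2])/r[2]
E
python3 - <<'E'
from h import *
t=snap('top','top0.png'); s=snap('side','side0.png')
for c in(t,s): print(c['fov_y'],np.linalg.inv(c['view']).round(3).tolist())
print(robot.get_obs())
E
```

```text
pics
47.91110290852002 [[0.01, -0.996, 0.087, 0.457], [-1.0, -0.011, -0.017, -0.051], [0.018, -0.087, -0.996, 1.681], [0.0, 0.0, 0.0, 1.0]]
52.600208891507904 [[-0.912, -0.246, 0.327, 0.218], [-0.409, 0.542, -0.734, 0.775], [0.003, -0.803, -0.595, 0.793], [0.0, 0.0, 0.0, 1.0]]
{'time': 0.1, 'q': array([-1.30548600e+00,  5.28387449e-01,  1.43377187e+00, -1.77009390e-05,
        1.18139450e+00, -1.78487731e-01]), 'joint_velocities': array([ 0.00086928, -0.00076257, -0.00193975, -0.00058708,  0.00020475,
        0.00041976]), 'joint_torque': array([-5.23793369e-04, -4.40984094e+01, -1.77151108e+01,  6.36386708e-02,
        5.34227653e-02, -4.27892883e-05]), 'position': array([ 0.26822052, -0.56382756,  0.23866143]), 'tool_rot': array([ 9.75480056e-01,  2.20085664e-01, -5.07319701e-05, -9.79305793e-04]), 'ft_force': array([ 0.83643017, -0.32800646, -0.07271014]), 'moment': array([ 0.03414418,  0.02661832, -0.01996544]), 'grip_force': 0.0, 'grip_width': 0.08708111088134436}
```

View pics/top0.png

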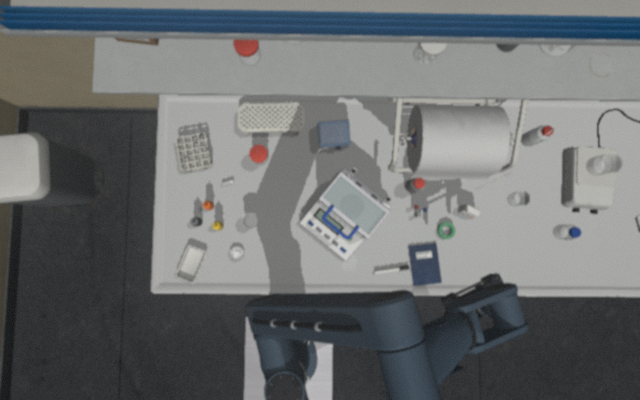

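View pics/side0.png

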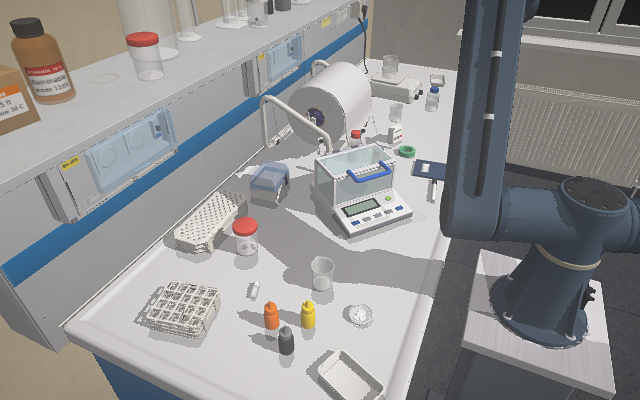

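Dropper-shaped candidates (side): orange (271,316), yellow (308,314) and dark (286,340). In the top view they are at (208,205), (217,225) and (196,222). I choose the dark one. The beaker is at (321,272) in the side view, the red-lid jar at (245,237), and the blue handle at about (372,170).

```bash
python3 - <<'E'
from h import *
t=snap('top');s=snap('side')
cv2.imwrite('pics/crop.png',cv2.resize(np.hstack([s['color'][250:370,220:370],np.vstack([t['color'][150:270,180:400],])]),None,fx=2.1,fy=2.1,interpolation=cv2.INTER_CUBIC))
def comps(c,m,amin=15):
    n,l,st,ce=cv2.connectedComponentsWithStats(m.astype(np.uint8))
    for i in range(1,n):
        if st[i,4]>=amin:
            v,u=np.nonzero(l==i); P=np.array([pt(c,a,b) for a,b in zip(u,v) if c['depth'][b,a]>0])
            print(ce[i].round(1),st[i].tolist(),'med',np.median(P,0).round(4),'p2',np.percentile(P,5,0).round(4),'p98',np.percentile(P,95,0).round(4))
for n,c in(('top',t),('side',s)):
    h=cv2.cvtColor(c['color'],cv2.COLOR_BGR2HSV); H,S,V=[h[...,i].astype(int) for i in range(3)]
    R=np.zeros(H.shape,bool)
    if n=='top': R[160:265,290:400]=1
    else: R[140:190,330:410]=1
    m=(H>105)&(H<128)&(S>140)&R; print(n,'blue'); comps(c,m)
    v,u=np.nonzero(m)
    P=np.array([pt(c,a,b) for a,b in zip(u,v)]); print(P[(P[:,2]>.13)].shape)
    R[:]=0
    if n=='top': R[205:240,185:206]=1
    else: R[318:362,270:302]=1
    print('dark');comps(c,(V<110)&R)
E
```

```text
top blue
[329.6 221.1] [323, 207, 17, 26, 47] med [ 0.495  -0.1375  0.1562] p2 [ 0.4617 -0.1685  0.1518] p98 [ 0.5348 -0.121   0.1627]
(62, 3)
dark
[196.8 220.6] [192, 216, 10, 10, 76] med [0.4936 0.3323 0.0472] p2 [0.4792 0.3251 0.0054] p98 [0.5081 0.346  0.0697]
side blue
[372.  174.3] [347, 161, 44, 21, 140] med [ 0.4737 -0.1503  0.1564] p2 [ 0.4385 -0.2164  0.152 ] p98 [ 0.5317 -0.1163  0.1598]
(140, 3)
dark
[285.5 345.2] [278, 333, 16, 22, 242] med [0.486  0.355  0.0329] p2 [0.477  0.3415 0.0058] p98 [0.5021 0.3592 0.053 ]
```

View pics/crop.png

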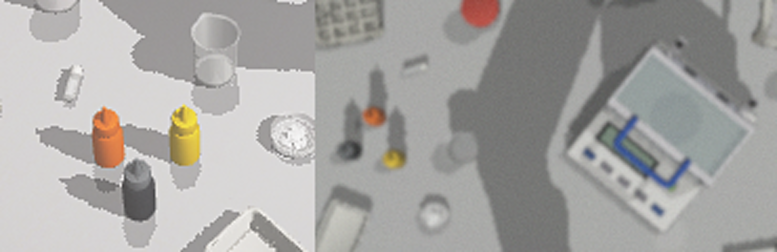

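The crop confirms the black bottle with the grey cap, behind the orange and yellow ones. Next I fit the blue bail's rectangle and the three bottles' positions.

```bash
python3 - <<'E'
from h import *
t=snap('top');s=snap('side')
for n,c,R in(('top',t,(160,240,300,395)),('side',s,(145,190,335,405))):
    h=cv2.cvtColor(c['color'],cv2.COLOR_BGR2HSV); H,S,V=[h[...,i].astype(int) for i in range(3)]
    m=np.zeros(H.shape,bool); m[R[0]:R[1],R[2]:R[3]]=1
    m&=(H>100)&(H<130)&(S>100)
    v,u=np.nonzero(m)
    P=np.array([pt(c,a,b,.156) for a,b in zip(u,v)]); D=np.array([pt(c,a,b) for a,b in zip(u,v)])
    P=P[abs(D[:,2]-.155)<.015]
    (cx,cy),wh,ang=cv2.minAreaRect(P[:,:2].astype(np.float32)*1000)
    print(n,len(P),cx,cy,wh,ang)
    print(cv2.boxPoints(((cx,cy),wh,ang)).round(0).tolist())
    for yaw in np.radians([-20,-23,-26,-29]):
        ex=np.array([np.cos(yaw),np.sin(yaw)]);ey=np.array([-ex[1],ex[0]])
        a=P[:,:2]@ex;b=P[:,:2]@ey; print(round(np.degrees(yaw)),(np.ptp(a)*1e3).round(),(np.ptp(b)*1e3).round())
# shapes on the bench: side view depth cylinder centres
for nm,(lo,hi),R in(('orange',(5,16),(295,335,255,285)),('yellow',(20,32),(290,332,298,320))):
    h=cv2.cvtColor(s['color'],cv2.COLOR_BGR2HSV)
    m=np.zeros(h.shape[:2],bool);m[R[0]:R[1],R[2]:R[3]]=1
    m&=(h[...,0]>=lo)&(h[...,0]<=hi)&(h[...,1]>140)
    v,u=np.nonzero(m);P=np.array([pt(s,a,b) for a,b in zip(u,v)]);print(nm,np.median(P,0).round(3),P.max(0).round(3))
# dark tip in top view: topmost
h=cv2.cvtColor(t['color'],cv2.COLOR_BGR2HSV)
for nm,(u,v) in dict(dark=(196.8,220.6),orange=(208,205),yellow=(217,225)).items(): print(nm,pt(t,u,v,.05).round(4))
print('dark side',pt(s,285.5,345.2,.03))
E
```

```text
top 144 489.18426513671875 -172.70704650878906 (117.47647094726562, 56.51999282836914) 50.666297912597656
[[430.0, -200.0], [474.0, -236.0], [548.0, -145.0], [505.0, -109.0]]
-20 85.0 123.0
-23 80.0 122.0
-26 76.0 121.0
-29 71.0 120.0
side 199 487.89495849609375 -169.9755859375 (122.05387878417969, 69.07994842529297) 50.99122619628906
[[423.0, -196.0], [476.0, -239.0], [553.0, -144.0], [499.0, -101.0]]
-20 96.0 131.0
-23 92.0 130.0
-26 88.0 129.0
-29 84.0 127.0
orange [0.544 0.308 0.045] [0.565 0.775 0.793]
yellow [0.472 0.272 0.047] [0.491 0.775 0.793]
dark [0.4944 0.3324 0.05  ]
orange [0.551  0.2939 0.05  ]
yellow [0.4793 0.2595 0.05  ]
dark side [0.48823979 0.35264824 0.03      ]
```

```bash
python3 -m pendant '[{"jaw":0.38,"linear":[0,0,-0.8],"twist":-6.4},{"jaw":0.38,"linear":[0,0,-0.8],"twist":-6.4},{"jaw":0.38,"linear":[0,0,-0.8],"twist":-6.4},{"jaw":0.38,"linear":[0,0,-0.8],"twist":-6.4},{"jaw":0.38,"linear":[3.7,-0.8,0],"twist":0},{"jaw":0.38,"linear":[3.7,-0.8,0],"twist":0},{"jaw":0.38,"linear":[3.7,-0.8,0],"twist":0},{"jaw":0.38,"linear":[3.7,-0.8,0],"twist":0}]'
python3 -m pendant '[{"jaw":0.38,"linear":[3.7,-0.8,0],"twist":0},{"jaw":0.38,"linear":[3.7,-0.8,0],"twist":0},{"jaw":0.38,"linear":[3.7,-0.8,0],"twist":0},{"jaw":0.38,"linear":[3.7,-0.8,0],"twist":0},{"jaw":0.38,"linear":[3.7,-0.8,0],"twist":0},{"jaw":0.38,"linear":[3.7,-0.8,0],"twist":0},{"jaw":0.38,"linear":[3.7,-0.8,0],"twist":0},{"jaw":0.38,"linear":[0,0,0],"twist":0},{"jaw":0.38,"linear":[0,0,0],"twist":0}]'
cat >> h.py <<'E'
def wpt(c,u,v,z=None):
    f=200/np.tan(np.radians(c['fov_y'])/2); T=np.linalg.inv(c['view'])
    x,y=u-c['cx'],v-c['cy']; r=np.hypot(x,y); th=r/f
    d=np.array([x/r*np.sin(th),y/r*np.sin(th),np.cos(th)])
    o=T[:3,3]; R=T[:3,:3]@d
    if z is None: return o+R*c['depth'][int(v),int(u)]/d[2]
    return o+R*(z-o[2])/R[2]
E
python3 - <<'E'
from h import *
w=snap('wrist','w1.png')
o=robot.get_obs();print(o['time'],o['position'],o['tool_rot'],o['q'],w['fov_y'],np.linalg.inv(w['view']).round(3).tolist())
h=cv2.cvtColor(w['color'],cv2.COLOR_BGR2HSV)
m=((h[...,0]>100)&(h[...,0]<130)&(h[...,1]>120))
v,u=np.nonzero(m);P=np.array([wpt(w,a,b,.152) for a,b in zip(u+.0,v+.0)]);D=np.array([wpt(w,a,b) for a,b in zip(u,v)])
k=(abs(D[:,2]-.152)<.02)&(np.hypot(P[:,0]-.489,P[:,1]+.172)<.1);P=P[k];D=D[k]
print(len(P),np.median(D,0))
for Q in(P,D):
    r=cv2.minAreaRect(Q[:,:2].astype(np.float32)*1000);print(r,cv2.boxPoints(r).round(1).tolist())
E
```

```text
time: 0.97
position: [0.3369, -0.4278, 0.2715]
tool_rot: [0.903, 0.43, 0.0, -0.0]
ft_force: [0.1, 0.4, 0.4]
grip_width: 0.0416
grip_force: 0.0
time: 1.72
position: [0.4565, -0.1908, 0.2717]
tool_rot: [0.901, 0.433, -0.0, 0.0]
ft_force: [0.4, -0.4, -0.5]
grip_width: 0.0335
grip_force: 0.0
1.7667 [ 0.45618031 -0.19216051  0.27166976] [ 9.01964673e-01  4.31809673e-01 -1.43651026e-04  3.37763634e-04] [-6.24500642e-01  3.10950333e-01  1.71233242e+00 -6.40488590e-04
  1.11785478e+00  5.35794074e-02] 65.70646984690485 [[0.781, -0.599, -0.177, 0.506], [-0.625, -0.749, -0.222, -0.129], [0.0, 0.284, -0.959, 0.417], [0.0, 0.0, 0.0, 1.0]]
3110 [ 0.48035076 -0.14896988  0.1579145 ]
((492.52471923828125, -172.2089385986328), (123.66304016113281, 62.356964111328125), 51.49066162109375) [[429.6000061035156, -201.1999969482422], [478.3999938964844, -240.0], [555.4000244140625, -143.1999969482422], [506.6000061035156, -104.4000015258789]]
((492.84222412109375, -171.35366821289062), (121.0943374633789, 61.92493438720703), 51.855709075927734) [[431.1000061035156, -199.8000030517578], [479.79998779296875, -238.10000610351562], [554.5999755859375, -142.89999389648438], [505.8999938964844, -104.5999984741211]]
```

View pics/w1.png

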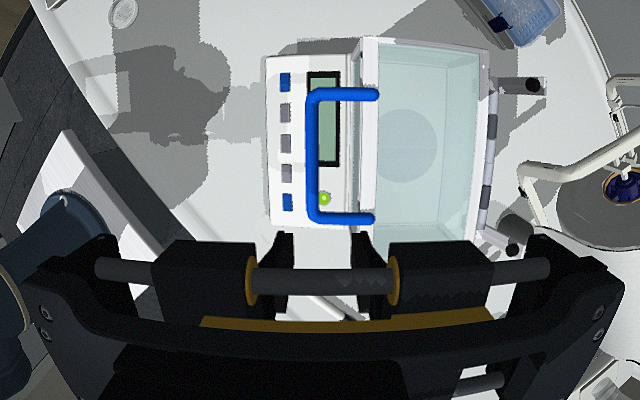

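The wrist view shows the bail at about (312,155), between the legs at rows 95 and 218. Its fit agrees with the top view: bar centre ≈ (0.473, -0.156), balance yaw ≈ -38.5°.

```bash
python3 -m pendant '[{"jaw":0.38,"linear":[1.9,-0.5,0],"twist":0},{"jaw":0.38,"linear":[1.9,-0.5,0],"twist":0},{"jaw":0.38,"linear":[0,0,3],"twist":0},{"jaw":0.38,"linear":[0,0,3],"twist":0},{"jaw":0.38,"linear":[0,0,3],"twist":0},{"jaw":0.38,"linear":[0,0,1.5],"twist":0},{"jaw":0.38,"linear":[0,0,1.5],"twist":0},{"jaw":0.38,"linear":[0,0,0],"twist":0}]'
python3 -m pendant '[{"jaw":0,"linear":[0,0,0],"twist":0},{"jaw":0,"linear":[0,0,0],"twist":0},{"jaw":0,"linear":[0,0,0],"twist":0},{"jaw":0,"linear":[0,0,0],"twist":0},{"jaw":0,"linear":[0,0,0],"twist":0},{"jaw":0,"linear":[0,0,0],"twist":0}]' 10
python3 - <<'E'
import numpy as np
a=np.array([0,.03,.08]+list(np.arange(.15,1.86,.07))+[1.86])
y=168*(1-np.cos(a))/10;z=-168*np.sin(a)/10
for i in range(1,len(a)):print(f'{a[i]:.2f} [0,{y[i]-y[i-1]:.2f},{z[i]-z[i-1]:.2f}]')
E
```

```text
time: 2.43
position: [0.47, -0.1577, 0.1489]
tool_rot: [0.903, 0.43, -0.002, -0.002]
ft_force: [-0.5, 0.3, -0.2]
grip_width: 0.0332
grip_force: 0.0
time: 2.93
position: [0.4721, -0.157, 0.1525]
tool_rot: [0.902, 0.431, 0.0, 0.001]
ft_force: [-1.3, -0.8, 5.9]
grip_width: 0.0117
grip_force: 10.0
0.03 [0,0.01,-0.50]
0.08 [0,0.05,-0.84]
0.15 [0,0.13,-1.17]
0.22 [0,0.22,-1.16]
0.29 [0,0.30,-1.14]
0.36 [0,0.38,-1.11]
0.43 [0,0.45,-1.09]
0.50 [0,0.53,-1.05]
0.57 [0,0.60,-1.01]
0.64 [0,0.67,-0.97]
0.71 [0,0.73,-0.92]
0.78 [0,0.80,-0.86]
0.85 [0,0.86,-0.81]
0.92 [0,0.91,-0.74]
0.99 [0,0.96,-0.68]
1.06 [0,1.00,-0.61]
1.13 [0,1.05,-0.54]
1.20 [0,1.08,-0.46]
1.27 [0,1.11,-0.39]
1.34 [0,1.13,-0.31]
1.41 [0,1.15,-0.23]
1.48 [0,1.17,-0.15]
1.55 [0,1.17,-0.07]
1.62 [0,1.18,0.02]
1.69 [0,1.17,0.10]
1.76 [0,1.16,0.18]
1.83 [0,1.15,0.26]
1.86 [0,0.49,0.14]
```

```bash
python3 -m pendant '[{"jaw":0,"linear":[0,0,-0.5],"twist":0},{"jaw":0,"linear":[0,0.05,-0.84],"twist":0},{"jaw":0,"linear":[0,0.13,-1.17],"twist":0},{"jaw":0,"linear":[0,0.22,-1.16],"twist":0},{"jaw":0,"linear":[0,0.3,-1.14],"twist":0},{"jaw":0,"linear":[0,0.38,-1.11],"twist":0},{"jaw":0,"linear":[0,0.45,-1.09],"twist":0},{"jaw":0,"linear":[0,0.53,-1.05],"twist":0},{"jaw":0,"linear":[0,0.6,-1.01],"twist":0},{"jaw":0,"linear":[0,0,0],"twist":0}]' 15
```

```text
time: 3.77
position: [0.4918, -0.1728, 0.244]
tool_rot: [0.902, 0.431, -0.001, -0.001]
ft_force: [-3.7, 1.3, 0.3]
grip_width: 0.0116
grip_force: 15.0
```

```bash
python3 -m pendant '[{"jaw":0,"linear":[0,0.67,-0.97],"twist":0},{"jaw":0,"linear":[0,0.73,-0.92],"twist":0},{"jaw":0,"linear":[0,0.8,-0.86],"twist":0},{"jaw":0,"linear":[0,0.86,-0.81],"twist":0},{"jaw":0,"linear":[0,0.91,-0.74],"twist":0},{"jaw":0,"linear":[0,0.96,-0.68],"twist":0},{"jaw":0,"linear":[0,1.0,-0.61],"twist":0},{"jaw":0,"linear":[0,1.05,-0.54],"twist":0},{"jaw":0,"linear":[0,1.08,-0.46],"twist":0},{"jaw":0,"linear":[0,1.11,-0.39],"twist":0},{"jaw":0,"linear":[0,1.13,-0.31],"twist":0},{"jaw":0,"linear":[0,0,0],"twist":0}]'
```

```text
time: 4.77
position: [0.5747, -0.2393, 0.3183]
tool_rot: [0.902, 0.431, 0.002, 0.002]
ft_force: [-2.5, 1.3, 7.7]
grip_width: 0.0114
grip_force: 15.0
```

```bash
python3 -m pendant '[{"jaw":0,"linear":[0,1.15,-0.23],"twist":0},{"jaw":0,"linear":[0,1.17,-0.15],"twist":0},{"jaw":0,"linear":[0,1.17,-0.07],"twist":0},{"jaw":0,"linear":[0,1.18,0.02],"twist":0},{"jaw":0,"linear":[0,1,0.08],"twist":0},{"jaw":0,"linear":[0,0.8,0.13],"twist":0},{"jaw":0,"linear":[0,0.8,0.14],"twist":0},{"jaw":0,"linear":[0,0.8,0.16],"twist":0},{"jaw":0,"linear":[0,0,0],"twist":0},{"jaw":0,"linear":[0,0,0],"twist":0}]'
```

```text
time: 5.6
position: [0.6364, -0.2888, 0.3143]
tool_rot: [0.902, 0.431, 0.001, 0.0]
ft_force: [1.7, 1.8, 0.3]
grip_width: 0.0113
grip_force: 15.0
```

```bash
python3 -m pendant '[{"jaw":0,"linear":[0,0.3,0.08],"twist":0},{"jaw":0,"linear":[0,0.1,0.03],"twist":0},{"jaw":0,"linear":[0,0,0],"twist":0},{"jaw":0.35,"linear":[0,0,0],"twist":0},{"jaw":0.35,"linear":[0,0,0],"twist":0},{"jaw":0.35,"linear":[0,0,0],"twist":0},{"jaw":0.35,"linear":[0,0,0],"twist":0},{"jaw":0.35,"linear":[0,0,-1.5],"twist":0},{"jaw":0.35,"linear":[0,0,-3],"twist":0},{"jaw":0.35,"linear":[0,0,-3],"twist":0},{"jaw":0.35,"linear":[0,0,0],"twist":0},{"jaw":0.35,"linear":[0,0,0],"twist":0}]'
python3 - <<'E'
from h import *
s=snap('side','side1.png'); o=robot.get_obs(); print(o['position'],o['q'])
E
```

```text
time: 6.6
position: [0.6392, -0.2926, 0.3911]
tool_rot: [0.903, 0.43, 0.001, 0.003]
ft_force: [-0.3, 0.4, -0.9]
grip_width: 0.0306
grip_force: 0.0
[ 0.63840453 -0.29198647  0.38875347] [-5.87486657e-01  5.32082642e-01  1.01224926e+00 -6.30951989e-04
  1.59616781e+00  9.31469684e-02]
```

View pics/side1.png

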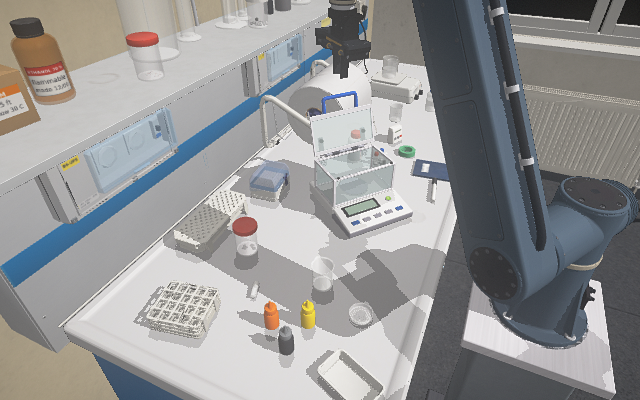

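```bash
python3 -m pendant '[{"jaw":0.6,"linear":[2.52,-3.22,0],"twist":0},{"jaw":0.6,"linear":[2.52,-3.22,0],"twist":0},{"jaw":0.6,"linear":[2.52,-3.22,0],"twist":0},{"jaw":0.6,"linear":[2.52,-3.22,0],"twist":0},{"jaw":0.6,"linear":[2.52,-3.22,0],"twist":0},{"jaw":0.6,"linear":[2.52,-3.22,0],"twist":0},{"jaw":0.6,"linear":[2.52,-3.22,0],"twist":0},{"jaw":0.6,"linear":[2.52,-3.22,0],"twist":0},{"jaw":0.6,"linear":[2.52,-3.22,0],"twist":0},{"jaw":0.6,"linear":[2.52,-3.22,0],"twist":0},{"jaw":0.6,"linear":[2.52,-3.22,0],"twist":0},{"jaw":0.6,"linear":[2.52,-3.22,0],"twist":0}]'
python3 -m pendant '[{"jaw":0.6,"linear":[2.52,-3.22,0],"twist":0},{"jaw":0.6,"linear":[2.52,-3.22,0],"twist":0},{"jaw":0.6,"linear":[0,0,1.8],"twist":-7},{"jaw":0.6,"linear":[0,0,1.8],"twist":-7},{"jaw":0.6,"linear":[0,0,1.8],"twist":-7},{"jaw":0.6,"linear":[0,0,1.8],"twist":-7},{"jaw":0.6,"linear":[0,0,1.8],"twist":-7},{"jaw":0.6,"linear":[0,0,1.8],"twist":-7},{"jaw":0.6,"linear":[0,0,1.8],"twist":-7},{"jaw":0.6,"linear":[0,0,1.8],"twist":-7},{"jaw":0.6,"linear":[0,0,0],"twist":-7},{"jaw":0.6,"linear":[0,0,0],"twist":0}]'
python3 - <<'E'
from h import *
w=snap('wrist','w2.png'); o=robot.get_obs(); print(o['position'],o['q'],o['tool_rot'])
h=cv2.cvtColor(w['color'],cv2.COLOR_BGR2HSV)
D=w['depth']
v,u=np.nonzero(h[...,2]<110)
P=np.array([wpt(w,a,b) for a,b in zip(u,v)])
k=(np.hypot(P[:,0]-.49,P[:,1]-.345)<.045)&(P[:,2]>.01)&(P[:,2]<.095);P=P[k]
print(k.sum(),P.max(0),P.min(0))
if k.sum(): print(u[k].mean(),v[k].mean())
for lo,hi in((.01,.03),(.03,.05),(.05,.06),(.06,.07),(.07,.09)):
    Q=P[(P[:,2]>lo)&(P[:,2]<hi)]
    if len(Q)>5: print(lo,len(Q),Q.min(0).round(4),Q.max(0).round(4),np.median(Q,0).round(4))
E
```

```text
time: 7.65
position: [0.5266, 0.1879, 0.3864]
tool_rot: [0.903, 0.431, -0.002, -0.0]
ft_force: [1.6, 1.2, 0.3]
grip_width: 0.0521
grip_force: 0.0
time: 8.65
position: [0.5079, 0.2653, 0.241]
tool_rot: [0.544, 0.839, -0.003, -0.002]
ft_force: [0.3, 0.8, 0.2]
grip_width: 0.052
grip_force: 0.0
[0.50886547 0.26561537 0.24228895] [ 2.86617791e-01  4.57147799e-01  1.55692465e+00 -3.11839840e-04
  1.13183334e+00 -1.29945648e-01] [ 0.54555261  0.83807379 -0.00173117 -0.00129372]
357 [0.51121281 0.35962561 0.08339239] [0.47844271 0.32820767 0.03827905]
342.23809523809524 111.23809523809524
0.03 167 [0.4784 0.3282 0.0383] [0.5112 0.3596 0.0475] [0.4891 0.3411 0.0434]
0.06 160 [0.4831 0.3304 0.0619] [0.5081 0.3569 0.0698] [0.5006 0.3462 0.0639]
0.07 30 [0.4911 0.3403 0.071 ] [0.4977 0.3476 0.0834] [0.4946 0.3439 0.0743]
```

View pics/w2.png

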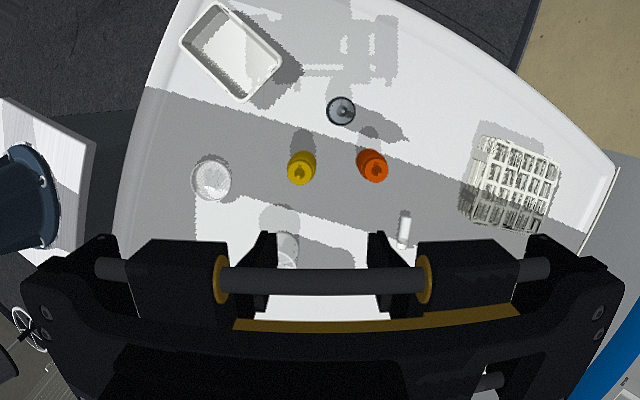

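The wrist view shows the black bottle at (342,111), clear of the yellow one (301,168) and the orange one (372,165). Its centre is (0.495, 0.344).

```bash
python3 -m pendant '[{"jaw":0.6,"linear":[2.6,0.6,0],"twist":0},{"jaw":0.6,"linear":[2.6,0.6,0],"twist":0},{"jaw":0.6,"linear":[2.6,0.7,0],"twist":0},{"jaw":0.6,"linear":[0,0,3.5],"twist":0},{"jaw":0.6,"linear":[0,0,3.5],"twist":0},{"jaw":0.6,"linear":[0,0,3.5],"twist":0},{"jaw":0.6,"linear":[0,0,2.5],"twist":0},{"jaw":0.6,"linear":[0,0,0],"twist":0},{"jaw":0.6,"linear":[0,0,0],"twist":0},{"jaw":0.6,"linear":[0,0,0],"twist":0}]'
```

```text
time: 9.53
position: [0.4969, 0.3457, 0.1157]
tool_rot: [0.545, 0.838, 0.001, 0.001]
ft_force: [0.5, -0.3, 0.7]
grip_width: 0.0522
grip_force: 0.0
```

```bash
python3 -m pendant '[{"jaw":0.6,"linear":[-0.1,-0.25,1.5],"twist":0},{"jaw":0.6,"linear":[0,0,2],"twist":0},{"jaw":0.6,"linear":[0,0,2],"twist":0},{"jaw":0.6,"linear":[0,0,1.6],"twist":0},{"jaw":0.6,"linear":[0,0,0],"twist":0},{"jaw":0.6,"linear":[0,0,0],"twist":0},{"jaw":0,"linear":[0,0,0],"twist":0},{"jaw":0,"linear":[0,0,0],"twist":0},{"jaw":0,"linear":[0,0,0],"twist":0},{"jaw":0,"linear":[0,0,0],"twist":0},{"jaw":0,"linear":[0,0,0],"twist":0},{"jaw":0,"linear":[0,0,0],"twist":0}]' 12
```

```text
time: 10.53
position: [0.4943, 0.3435, 0.0443]
tool_rot: [0.544, 0.839, 0.001, 0.0]
ft_force: [-1.0, -0.5, 6.0]
grip_width: 0.032
grip_force: 12.0
```

```bash
python3 -m pendant '[{"jaw":0,"linear":[0,0,-2],"twist":0},{"jaw":0,"linear":[0,0,-3.5],"twist":0},{"jaw":0,"linear":[0,0,-3.5],"twist":-6.9},{"jaw":0,"linear":[0,0,-3.5],"twist":-6.9},{"jaw":0,"linear":[0,0,-3.5],"twist":-6.9},{"jaw":0,"linear":[0,0,-3.5],"twist":-6.9},{"jaw":0,"linear":[0,0,-1],"twist":0},{"jaw":0,"linear":[0,0,0],"twist":0}]' 15
python3 -m pendant '[{"jaw":0,"linear":[-1.5,-1.5,0],"twist":0},{"jaw":0,"linear":[-2.8,-2.8,0],"twist":0},{"jaw":0,"linear":[-2.8,-2.8,0],"twist":0},{"jaw":0,"linear":[-2.8,-2.8,0],"twist":0},{"jaw":0,"linear":[-2.8,-2.8,0],"twist":0},{"jaw":0,"linear":[-2.8,-2.8,0],"twist":0},{"jaw":0,"linear":[-2.8,-2.8,0],"twist":0},{"jaw":0,"linear":[-2.8,-2.8,0],"twist":0},{"jaw":0,"linear":[-2.8,-2.8,0],"twist":0},{"jaw":0,"linear":[-2.8,-2.8,0],"twist":0},{"jaw":0,"linear":[-2.8,-2.8,0],"twist":0},{"jaw":0,"linear":[-1.5,-1.5,0],"twist":0}]'
python3 -m pendant '[{"jaw":0,"linear":[0,0,0],"twist":0},{"jaw":0,"linear":[0,0,0],"twist":0}]'
python3 - <<'E'
from h import *
w=snap('wrist','w3.png'); o=robot.get_obs(); print(o['position'],o['q'],o['tool_rot'])
E
```

```text
time: 11.2
position: [0.4956, 0.3442, 0.252]
tool_rot: [0.329, 0.944, 0.003, 0.003]
ft_force: [-0.6, -0.1, -0.5]
grip_width: 0.032
grip_force: 15.0
time: 12.2
position: [0.5437, -0.0962, 0.2458]
tool_rot: [0.331, 0.944, -0.001, -0.001]
ft_force: [0.1, -0.7, -1.4]
grip_width: 0.0318
grip_force: 15.0
time: 12.37
position: [0.5431, -0.0929, 0.2459]
tool_rot: [0.331, 0.944, 0.0, -0.002]
ft_force: [-0.0, -0.2, -0.7]
grip_width: 0.0321
grip_force: 15.0
[ 0.54296454 -0.09168002  0.24615702] [-3.70602393e-01  4.21280968e-01  1.60964620e+00  7.46697539e-04
  1.11564769e+00 -1.26999174e+00] [ 3.29588178e-01  9.44121452e-01  4.21645319e-04 -2.47789364e-03]
```

View pics/w3.png

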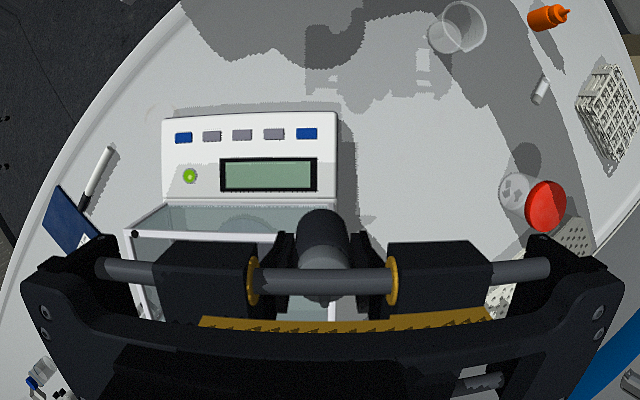

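```bash
python3 - <<'E'
from h import *
T=np.array([[0.781,-0.599,-0.177,0.506],[-0.625,-0.749,-0.222,-0.129],[0,0.284,-0.959,0.417],[0,0,0,1]])
w=snap('wrist');c=dict(fov_y=w['fov_y'],cx=w['cx'],cy=w['cy'],view=np.linalg.inv(T))
im=cv2.imread('pics/w1.png');g=cv2.medianBlur(cv2.cvtColor(im,cv2.COLOR_BGR2GRAY),5)
sub=g[90:205,355:475]
m=((sub>0)).astype(np.uint8)
C=cv2.HoughCircles(sub,cv2.HOUGH_GRADIENT,1,50,param1=30,param2=10,minRadius=28,maxRadius=45);print(C)
for x,y,r in C[0][:3]:
    p=wpt(c,x+355,y+90,.055);q=wpt(c,x+355+r,y+90,.055);print(p.round(4),np.linalg.norm(p-q))
print('hand',wpt(c,407,146,.055))
# now: hinge/rim seen in current picture: front rim rail ends
print(robot.get_obs()['position'])
E
```

```text
[[[43.5 54.5 37.8]]]
[ 0.5525 -0.2175  0.055 ] 0.04867720000937842
hand [ 0.55997545 -0.22539637  0.055     ]
[ 0.54309902 -0.09096234  0.24657456]
```

```bash
python3 -m pendant '[{"jaw":0,"linear":[-2.26,-2.36,0],"twist":0},{"jaw":0,"linear":[-2.26,-2.36,0],"twist":0},{"jaw":0,"linear":[-2.26,-2.36,0],"twist":0},{"jaw":0,"linear":[-2.26,-2.36,0],"twist":0},{"jaw":0,"linear":[0,0,0],"twist":0},{"jaw":0,"linear":[0,0,0],"twist":0},{"jaw":0,"linear":[0,0,0],"twist":0}]'
```

```text
time: 13.05
position: [0.5562, -0.2202, 0.2475]
tool_rot: [0.328, 0.945, 0.001, -0.001]
ft_force: [0.2, 0.9, -0.0]
grip_width: 0.0324
grip_force: 15.0
```

```bash
python3 -m pendant '[{"jaw":0,"linear":[0.1,0,1],"twist":0},{"jaw":0,"linear":[0,0,2],"twist":0},{"jaw":0,"linear":[0,0,2],"twist":0},{"jaw":0,"linear":[0,0,2],"twist":0},{"jaw":0,"linear":[0,0,2],"twist":0},{"jaw":0,"linear":[0,0,2],"twist":0},{"jaw":0,"linear":[0,0,1.5],"twist":0},{"jaw":0,"linear":[0,0,1],"twist":0},{"jaw":0,"linear":[0,0,0.5],"twist":0},{"jaw":0,"linear":[0,0,0],"twist":0},{"jaw":0,"linear":[0,0,0],"twist":0}]'
```

```text
time: 13.97
position: [0.5562, -0.2213, 0.1085]
tool_rot: [0.328, 0.945, -0.0, 0.0]
ft_force: [0.6, -0.9, -0.7]
grip_width: 0.0322
grip_force: 15.0
```

```bash
python3 -m pendant '[{"jaw":0,"linear":[0,0,0.3],"twist":0},{"jaw":0,"linear":[0,0,0.3],"twist":0},{"jaw":0,"linear":[0,0,0.15],"twist":0},{"jaw":0,"linear":[0,0,0],"twist":0},{"jaw":0,"linear":[0,0,0],"twist":0}]'
```

```text
time: 14.38
position: [0.5559, -0.2218, 0.1009]
tool_rot: [0.329, 0.944, -0.0, 0.0]
ft_force: [0.4, -0.6, -0.1]
grip_width: 0.0324
grip_force: 15.0
```

```bash
python3 -m pendant '[{"jaw":0,"linear":[0,0,0.1],"twist":0},{"jaw":0,"linear":[0,0,0.1],"twist":0},{"jaw":0,"linear":[0,0,0],"twist":0},{"jaw":0,"linear":[0,0,0],"twist":0}]'
```

```text
time: 14.72
position: [0.5562, -0.222, 0.0993]
tool_rot: [0.329, 0.944, -0.0, 0.0]
ft_force: [-1.2, 0.1, 3.6]
grip_width: 0.0323
grip_force: 15.0
```

Contact on the pan (3.6 N). Release and retreat upward.

```bash
python3 -m pendant '[{"jaw":0.45,"linear":[0,0,0],"twist":0},{"jaw":0.6,"linear":[0,0,0],"twist":0},{"jaw":0.6,"linear":[0,0,0],"twist":0},{"jaw":0.6,"linear":[0,0,0],"twist":0},{"jaw":0.6,"linear":[0,0,-1],"twist":0},{"jaw":0.6,"linear":[0,0,-2],"twist":0},{"jaw":0.6,"linear":[0,0,-3],"twist":0},{"jaw":0.6,"linear":[0,0,-4],"twist":0},{"jaw":0.6,"linear":[0,0,-4],"twist":0},{"jaw":0.6,"linear":[0,0,-4],"twist":0},{"jaw":0.6,"linear":[0,0,-4],"twist":0},{"jaw":0.6,"linear":[0,0,0],"twist":0}]'
python3 - <<'E'
from h import *
w=snap('wrist');s=snap('side'); o=robot.get_obs(); print(o['position'],o['q'],o['tool_rot'])
cv2.imwrite('pics/chk.png',np.hstack([w['color'][100:400,100:500],cv2.resize(s['color'][80:240,280:440],(300,300))]))
h=cv2.cvtColor(w['color'],cv2.COLOR_BGR2HSV);v,u=np.nonzero(h[...,2]<255)
D=w['depth'];v,u=np.nonzero((D>0));P=np.array([wpt(w,a,b) for a,b in zip(u,v)])
k=(np.hypot(P[:,0]-.556,P[:,1]+.222)<.05)&(P[:,2]>.085)&(P[:,2]<.15);P=P[k]
for lo,hi in((.085,.105),(.105,.125),(.125,.15)):
    Q=P[(P[:,2]>lo)&(P[:,2]<hi)]
    if len(Q)>5:print(lo,len(Q),Q.min(0).round(4),Q.max(0).round(4))
E
```

```text
time: 15.72
position: [0.5598, -0.2239, 0.3291]
tool_rot: [0.328, 0.944, -0.002, 0.009]
ft_force: [-0.4, 1.0, 0.2]
grip_width: 0.0521
grip_force: 0.0
[ 0.5566241  -0.2220698   0.32172396] [-5.65922428e-01  4.08737382e-01  1.40105052e+00  3.93254267e-05
  1.32605699e+00 -1.46716402e+00] [ 3.28561995e-01  9.44478034e-01 -6.39799741e-04  2.80181621e-03]
0.085 176 [ 0.5397 -0.2376  0.0854] [ 0.572  -0.2048  0.105 ]
0.105 387 [ 0.5431 -0.2352  0.105 ] [ 0.5701 -0.2075  0.1249]
0.125 33 [ 0.5528 -0.224   0.1254] [ 0.5595 -0.217   0.1383]
```

View pics/chk.png

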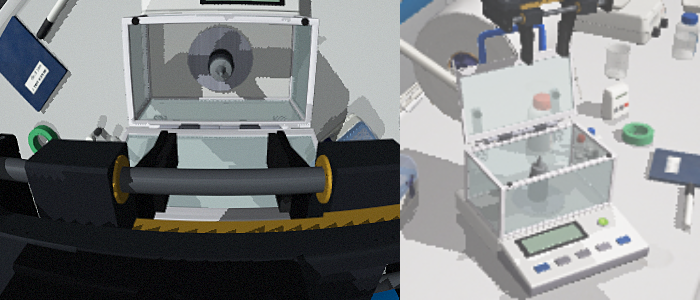

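The check picture shows the bottle upright on the pan at (220,65), the lid still open and the handle behind. Next: rotate back and return over the handle.

```bash
python3 -m pendant '[{"jaw":0.38,"linear":[0,0,-2.2],"twist":0},{"jaw":0.38,"linear":[0,0,-2.2],"twist":0},{"jaw":0.38,"linear":[0,0,-2.4],"twist":0},{"jaw":0.38,"linear":[0,0,0],"twist":7},{"jaw":0.38,"linear":[0,0,0],"twist":7},{"jaw":0.38,"linear":[0,0,0],"twist":7},{"jaw":0.38,"linear":[0,0,0],"twist":7},{"jaw":0.38,"linear":[0,0,0],"twist":7},{"jaw":0.38,"linear":[0,0,0],"twist":7},{"jaw":0.38,"linear":[0,0,0],"twist":7},{"jaw":0.38,"linear":[0,0,0],"twist":7},{"jaw":0.38,"linear":[0,0,0],"twist":7}]'
python3 -m pendant '[{"jaw":0.38,"linear":[0,0,0],"twist":6.85},{"jaw":0.38,"linear":[0,0,0],"twist":6.85},{"jaw":0.38,"linear":[0,0,0],"twist":6.85},{"jaw":0.38,"linear":[0,0,0],"twist":6.85},{"jaw":0.38,"linear":[-0.1,3.6,0],"twist":0},{"jaw":0.38,"linear":[-0.1,3.6,0],"twist":0},{"jaw":0.38,"linear":[-0.1,3.6,0],"twist":0},{"jaw":0.38,"linear":[0,0,0],"twist":0},{"jaw":0.38,"linear":[0,0,0],"twist":0},{"jaw":0.38,"linear":[0,0,0],"twist":0}]'
python3 - <<'E'
from h import *
w=snap('wrist')
h=cv2.cvtColor(w['color'],cv2.COLOR_BGR2HSV)
m=((h[...,0]>100)&(h[...,0]<130)&(h[...,1]>120))
v,u=np.nonzero(m);D=np.array([wpt(w,a,b) for a,b in zip(u,v)])
k=(D[:,2]>.305)&(D[:,2]<.33)&(np.hypot(D[:,0]-.638,D[:,1]+.292)<.1);D=D[k]
print(len(D),D.min(0),D.max(0))
if len(D)>9: print(np.median(D,0),cv2.minAreaRect(D[:,:2].astype(np.float32)*1000)); ex=np.array([.779,-.627]);print((np.percentile(D[:,:2]@ex,[2,50,98])),np.dot(robot.get_obs()['position'][:2],ex))
print(robot.get_obs()['position'],robot.get_obs()['q'][5])
E
```

```text
time: 16.82
position: [0.5549, -0.2211, 0.3843]
tool_rot: [0.776, 0.631, -0.001, -0.002]
ft_force: [0.5, 0.1, -0.4]
grip_width: 0.0331
grip_force: 0.0
time: 17.65
position: [0.6373, -0.2911, 0.3842]
tool_rot: [0.902, 0.432, -0.001, -0.002]
ft_force: [0.1, 1.0, -0.2]
grip_width: 0.0332
grip_force: 0.0
2143 [ 0.60914723 -0.32676776  0.30518817] [ 0.67865151 -0.23920162  0.32123776]
[ 0.64997611 -0.27710647  0.31863263] ((645.5797729492188, -282.819580078125), (104.54737091064453, 13.433586120605469), 53.25943374633789)
[0.67418634 0.67994012 0.68557762] 0.6786630811448837
[ 0.63718858 -0.29073872  0.38531778] 0.08916133656590072
```

```bash
python3 -m pendant '[{"jaw":0.38,"linear":[0,0.1,2.5],"twist":0},{"jaw":0.38,"linear":[0,0,2.5],"twist":0},{"jaw":0.38,"linear":[0,0,2.3],"twist":0},{"jaw":0.38,"linear":[0,0,0],"twist":0},{"jaw":0.38,"linear":[0,0,0],"twist":0},{"jaw":0,"linear":[0,0,0],"twist":0},{"jaw":0,"linear":[0,0,0],"twist":0},{"jaw":0,"linear":[0,0,0],"twist":0},{"jaw":0,"linear":[0,0,0],"twist":0},{"jaw":0,"linear":[0,0,0],"twist":0}]' 15
python3 - <<'E'
import numpy as np
a=np.array([1.85,1.83,1.79]+list(np.arange(1.72,.3,-.07))+list(np.arange(.26,-.01,-.04))+[0])
y=-168*np.cos(a)/10;z=-168*np.sin(a)/10
for i in range(1,len(a)):print(f'{a[i]:.2f} [0,{y[i]-y[i-1]:.2f},{z[i]-z[i-1]:.2f}]')
E
```

```text
time: 18.53
position: [0.6386, -0.2919, 0.3153]
tool_rot: [0.902, 0.432, 0.0, -0.0]
ft_force: [-3.0, 2.3, 4.9]
grip_width: 0.0113
grip_force: 15.0
1.83 [0,-0.32,-0.09]
1.79 [0,-0.65,-0.16]
1.72 [0,-1.16,-0.22]
1.65 [0,-1.17,-0.13]
1.58 [0,-1.17,-0.05]
1.51 [0,-1.18,0.03]
1.44 [0,-1.17,0.11]
1.37 [0,-1.16,0.19]
1.30 [0,-1.14,0.27]
1.23 [0,-1.12,0.35]
1.16 [0,-1.09,0.43]
1.09 [0,-1.06,0.51]
1.02 [0,-1.02,0.58]
0.95 [0,-0.98,0.65]
0.88 [0,-0.93,0.72]
0.81 [0,-0.88,0.78]
0.74 [0,-0.82,0.84]
0.67 [0,-0.76,0.90]
0.60 [0,-0.70,0.95]
0.53 [0,-0.63,0.99]
0.46 [0,-0.56,1.03]
0.39 [0,-0.48,1.07]
0.32 [0,-0.41,1.10]
0.26 [0,-0.29,0.97]
0.22 [0,-0.16,0.65]
0.18 [0,-0.13,0.66]
0.14 [0,-0.11,0.66]
0.10 [0,-0.08,0.67]
0.06 [0,-0.05,0.67]
0.02 [0,-0.03,0.67]
0.00 [0,-0.00,0.34]
```

```bash
python3 -m pendant '[{"jaw":0,"linear":[0,-0.32,-0.09],"twist":0},{"jaw":0,"linear":[0,-0.65,-0.16],"twist":0},{"jaw":0,"linear":[0,-1.16,-0.22],"twist":0},{"jaw":0,"linear":[0,-1.17,-0.13],"twist":0},{"jaw":0,"linear":[0,-1.17,-0.05],"twist":0},{"jaw":0,"linear":[0,-1.18,0.03],"twist":0},{"jaw":0,"linear":[0,-1.17,0.11],"twist":0},{"jaw":0,"linear":[0,-1.16,0.19],"twist":0},{"jaw":0,"linear":[0,-1.14,0.27],"twist":0},{"jaw":0,"linear":[0,-1.12,0.35],"twist":0},{"jaw":0,"linear":[0,-1.09,0.43],"twist":0},{"jaw":0,"linear":[0,0,0],"twist":0}]'
```

```text
time: 19.53
position: [0.5484, -0.2192, 0.3057]
tool_rot: [0.902, 0.433, -0.001, -0.002]
ft_force: [-0.7, 2.0, 2.1]
grip_width: 0.0115
grip_force: 15.0
```

```bash
python3 -m pendant '[{"jaw":0,"linear":[0,-1.06,0.51],"twist":0},{"jaw":0,"linear":[0,-1.02,0.58],"twist":0},{"jaw":0,"linear":[0,-0.98,0.65],"twist":0},{"jaw":0,"linear":[0,-0.93,0.72],"twist":0},{"jaw":0,"linear":[0,-0.88,0.78],"twist":0},{"jaw":0,"linear":[0,-0.82,0.84],"twist":0},{"jaw":0,"linear":[0,-0.76,0.9],"twist":0},{"jaw":0,"linear":[0,-0.7,0.95],"twist":0},{"jaw":0,"linear":[0,-0.63,0.99],"twist":0},{"jaw":0,"linear":[0,-0.56,1.03],"twist":0},{"jaw":0,"linear":[0,-0.48,1.07],"twist":0},{"jaw":0,"linear":[0,0,0],"twist":0}]'
```

```text
time: 20.53
position: [0.4816, -0.1656, 0.2147]
tool_rot: [0.902, 0.432, -0.0, -0.001]
ft_force: [1.3, 0.6, -0.6]
grip_width: 0.0114
grip_force: 15.0
```

```bash
python3 -m pendant '[{"jaw":0,"linear":[0,-0.41,1.1],"twist":0},{"jaw":0,"linear":[0,-0.29,0.97],"twist":0},{"jaw":0,"linear":[0,-0.16,0.65],"twist":0},{"jaw":0,"linear":[0,-0.13,0.66],"twist":0},{"jaw":0,"linear":[0,-0.11,0.66],"twist":0},{"jaw":0,"linear":[0,-0.08,0.67],"twist":0},{"jaw":0,"linear":[0,-0.05,0.67],"twist":0},{"jaw":0,"linear":[0,-0.03,0.5],"twist":0},{"jaw":0,"linear":[0,0,0],"twist":0},{"jaw":0,"linear":[0,0,0],"twist":0}]'
```

```text
time: 21.37
position: [0.4717, -0.1578, 0.157]
tool_rot: [0.902, 0.432, -0.0, -0.001]
ft_force: [0.3, 4.6, -1.5]
grip_width: 0.0115
grip_force: 15.0
```

```bash
python3 -m pendant '[{"jaw":0,"linear":[0,0,0.2],"twist":0},{"jaw":0,"linear":[0,0,0.2],"twist":0},{"jaw":0,"linear":[0,0,0.1],"twist":0},{"jaw":0,"linear":[0,0,0],"twist":0},{"jaw":0,"linear":[0,0,0],"twist":0}]'
```

```text
time: 21.78
position: [0.4716, -0.1577, 0.1524]
tool_rot: [0.902, 0.432, -0.0, -0.001]
ft_force: [-1.8, 4.6, -1.3]
grip_width: 0.0114
grip_force: 15.0
```

```bash
python3 -m pendant '[{"jaw":0,"linear":[0,0,0.1],"twist":0},{"jaw":0,"linear":[0,0,0.1],"twist":0},{"jaw":0,"linear":[0,0,0],"twist":0},{"jaw":0,"linear":[0,0,0],"twist":0}]'
```

```text
time: 22.12
position: [0.4716, -0.1577, 0.1504]
tool_rot: [0.902, 0.432, -0.0, -0.001]
ft_force: [-1.0, 5.1, -0.8]
grip_width: 0.0115
grip_force: 15.0
```

```bash
python3 -m pendant '[{"jaw":0,"linear":[0,0,0.1],"twist":0},{"jaw":0,"linear":[0,0,0.1],"twist":0},{"jaw":0,"linear":[0,0,0],"twist":0},{"jaw":0,"linear":[0,0,0],"twist":0}]'
```

```text
time: 22.45
position: [0.4716, -0.1577, 0.1485]
tool_rot: [0.902, 0.432, -0.0, -0.001]
ft_force: [0.1, 4.6, -0.0]
grip_width: 0.0113
grip_force: 15.0
```

```bash
python3 -m pendant '[{"jaw":0,"linear":[0,0,0.1],"twist":0},{"jaw":0,"linear":[0,0,0.1],"twist":0},{"jaw":0,"linear":[0,0,0],"twist":0},{"jaw":0,"linear":[0,0,0],"twist":0}]'
python3 - <<'E'
from h import *
w=snap('wrist')
h=cv2.cvtColor(w['color'],cv2.COLOR_BGR2HSV)
m=((h[...,0]>100)&(h[...,0]<130)&(h[...,1]>120))
v,u=np.nonzero(m);D=np.array([wpt(w,a,b) for a,b in zip(u,v)])
k=(D[:,2]>.12)&(D[:,2]<.19)&(np.hypot(D[:,0]-.489,D[:,1]+.172)<.1);D=D[k];ex=np.array([.781,-.625])
a=D[:,:2]@ex; print(len(D))
for lo in np.arange(a.min(),a.max(),.008):
    q=D[(a>=lo)&(a<lo+.008)]; print(round(lo,3),len(q),np.percentile(q[:,2],[10,50,90]).round(4) if len(q) else '')
E
```

```text
time: 22.78
position: [0.4716, -0.1577, 0.148]
tool_rot: [0.902, 0.432, -0.0, -0.0]
ft_force: [-3.2, 6.6, 11.7]
grip_width: 0.011
grip_force: 15.1
6144
0.452 68 [0.1373 0.1614 0.1828]
0.46 1856 [0.1552 0.1573 0.1585]
0.468 1675 [0.1548 0.1571 0.1584]
0.476 525 [0.1549 0.1579 0.1596]
0.484 462 [0.1563 0.1585 0.1599]
0.492 451 [0.157  0.1592 0.1605]
0.5 436 [0.1573 0.1596 0.1608]
0.508 414 [0.1577 0.16   0.1613]
0.516 257 [0.1577 0.1599 0.1612]
```

Firm contact (11.7 N): the lid is shut. Release and clear.

```bash
python3 -m pendant '[{"jaw":0.38,"linear":[0,0,-0.1],"twist":0},{"jaw":0.38,"linear":[0,0,0],"twist":0},{"jaw":0.38,"linear":[0,0,0],"twist":0},{"jaw":0.38,"linear":[0,0,0],"twist":0},{"jaw":0.38,"linear":[0,0,-1],"twist":0},{"jaw":0.38,"linear":[0,0,-2],"twist":0},{"jaw":0.38,"linear":[0,0,-3],"twist":0},{"jaw":0.38,"linear":[0,0,-3],"twist":0},{"jaw":0.38,"linear":[0,0,-3],"twist":0},{"jaw":0.38,"linear":[-3,0,0],"twist":0},{"jaw":0.38,"linear":[-3,0,0],"twist":0},{"jaw":0.38,"linear":[0,0,0],"twist":0}]'
python3 -m pendant '[{"jaw":0.38,"linear":[0,0,0],"twist":0},{"jaw":0.38,"linear":[0,0,0],"twist":0},{"jaw":0.38,"linear":[0,0,0],"twist":0}]'
python3 - <<'E'
from h import *
w=snap('wrist');s=snap('side')
cv2.imwrite('pics/fin.png',np.hstack([w['color'][0:300,200:600],cv2.resize(s['color'][120:270,270:420],(300,300))]))
h=cv2.cvtColor(w['color'],cv2.COLOR_BGR2HSV)
m=((h[...,0]>100)&(h[...,0]<130)&(h[...,1]>120))
v,u=np.nonzero(m);D=np.array([wpt(w,a,b) for a,b in zip(u,v)])
k=(D[:,2]>.12)&(D[:,2]<.19)&(np.hypot(D[:,0]-.489,D[:,1]+.172)<.1);D=D[k];a=D[:,:2]@np.array([.781,-.625])
for lo in np.arange(a.min(),a.max(),.012):
    q=D[(a>=lo)&(a<lo+.012)]; print(round(lo,3),len(q),np.percentile(q[:,2],[10,50,90]).round(4) if len(q) else '')
E
```

```text
time: 23.83
position: [0.4329, -0.2086, 0.2682]
tool_rot: [0.902, 0.431, -0.001, 0.002]
ft_force: [0.7, 0.2, -0.3]
grip_width: 0.0331
grip_force: 0.0
time: 24.08
position: [0.4348, -0.2047, 0.2671]
tool_rot: [0.902, 0.432, -0.0, -0.0]
ft_force: [0.2, 0.0, -0.3]
grip_width: 0.0334
grip_force: 0.0
0.461 1831 [0.1552 0.1573 0.1586]
0.473 394 [0.1552 0.1577 0.1592]
0.485 390 [0.1563 0.1589 0.1602]
0.497 377 [0.1574 0.1596 0.161 ]
0.509 369 [0.1572 0.16   0.1615]
0.521 28 [0.1567 0.1587 0.1601]
```

View pics/fin.png

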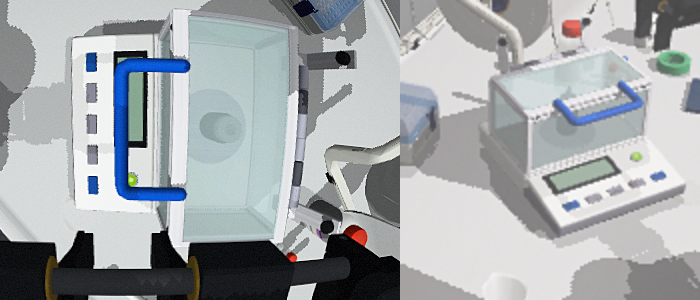

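The final picture shows the lid level and shut, the bottle upright in the middle of the pan at (220,128), and the gripper clear.

```bash
python3 -c "
from rig import robot
print(robot.hand_in())"
```

```text
the job is handed in; nothing more can be done
None
```

The job is handed in: in the last check before hand-in the dark dropper bottle stood upright in the middle of the pan under the shut lid and the gripper was clear, at 24 s; no verdict came back.

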